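Deal a stack of prep tubs onto their colour-coded boards

ROBOT

A 7-joint arm with a two-finger parallel gripper is mounted at the origin on the work surface. World frame = base frame: x ahead of the robot, y to its left, z up, the work surface at z = 0. Lengths are in m, angles in degrees, forces in N, time in s.
With the tool pointing down it reaches from about 0.425 to 0.875 m from the base axis. Payload 4.7 kg.
Tool frame: the origin (TCP) lies between the finger pads; the fingertips stand 25 mm ahead of it and the grasp point (between the pads) lies 6 mm ahead of it (manip.tip_extent is the distance from the TCP to the fingertips, in m); z points along the fingers, y is the line along which they close (so a half turn about z gives the same grasp; the last joint's range is limited). The gripper opens to 87 mm and grips with 3 to 60 N. Pads are 19 mm wide; open, the fingers measure 117 mm over their backs; the gripper's body (75 mm by 190 mm) begins 51 mm behind the grasp point.
Start: joints at [71.912, 18.392, -4.016, 83.108, 1.295, 78.541, -3.26], TCP at [0.21, -0.615, 0.248] pointing down, gripper open.
Joint ranges: [-163.93, 163.93], [-17.29, 119.83], [-79.2, 71.16], [3.27, 140.29], [-89.18, 269.18], [5.43, 117.66], [-154.24, 154.24]. Speed limits (degrees/s): [147.25, 147.25, 180, 180, 180, 180, 180].

INTERFACE

Orientations are given as a 3x3 rotation matrix whose columns are the frame's x, y, z axes.
In Python, from bench import get_state, eyes, manip gives the robot as it stands. The module is installed in compiled form; this text tells all that it offers.
- The arm moves only by the tool play_rows, never from a script. Its argument "increments" is a list of rows, each a list of 3 entries, a list of its own where there are three numbers: the opening, from 0 (shut) to 1 (fully open), then the shift along the world's x, y, z in cm, then the turn about the world's z in rad. A call has exactly 8 rows; each row shifts and turns the commanded pose from where the row before left it; what a row does not reach is not made up. A row lasts 1/10 s, in which the tool goes at most 50 mm and 8.59 degrees, less where a joint would pass 70% of its speed; a pose out of reach is approached as far as the arm can. A call with a gripper value outside its range is refused whole. The fingers move at their own pace and stop on an object; "squeeze" is the grip in N (left out, the last holds). Time passes only in rows, so rows that do not move let the fingers close, or fill a call up. It gives the time, the measured TCP pose, the force, the opening and the grip force at its end, in the units of the state.
- get_state(): the state, without advancing time (a new reading comes with each control period).
- eyes.get_image(name): name is "scene" or "top"; returns a dict with "img" (384x512x3 uint8, red, green, blue), "fx", "fy", "cx", "cy" (pixels), "world_from_camera" (4x4, takes a point from camera to world coordinates). Camera axes: x right, y up, looking along -z (the intrinsics and any distortion apply to the point x, -y, -z); pixel columns grow to the right and rows downward; lengths in m; the calibration is good to about 2 mm. A picture is of the moment at which its call begins. There is no depth.
- manip.job_done(): hands the job in; it is judged then, once.
The state is a dict: "time": time; "q": joint angles; "dq": joint speeds; "joint_efforts": joint torques, N m; "eef_pos": TCP position; "ee_rot": TCP orientation; "wrist_force": force on the tool from outside, world axes, zero at the start; "ft_torque": the same for the moment, N m; "grip_width": finger opening in m; "grasp_force": force on a finger pad.
Only numpy, scipy, OpenCV 4.12 (cv2) and the standard library are available. Lean on these libraries where they do the work, as an engineer would, in place of code of your own. Each camera call takes 0.05 s, during which the arm holds its last target. There are 200 camera calls.

TASK

Before service, take the stack of lidded prep tubs apart from the top down, one tub at a time, and set each on the cutting board of its lid's colour: lid up, lying lengthwise on the board, inside the white outline. Put them down gently, don't drop them, and leave the bowl and the pepper mill where they are.

Things in the scene. Friction and masses are not known exactly. Their poses are not given: they have to be found in the camera images.
- tub_yellow: loose white plastic tub with a flat yellow snap lid, top of the stack at the start; a box 74 mm long (its y), 62 mm wide (its x), 36 mm high lid included (lid = the top 9 mm); origin: centre of its underside, z up through the lid; light, about 150 g. Take it across the 62 mm width.
- tub_green: loose white plastic tub with a flat green snap lid, second from top of the stack at the start; a box 94 mm long (its y), 62 mm wide (its x), 36 mm high lid included (lid = the top 9 mm); origin: centre of its underside, z up through the lid; light, about 200 g. Take it across the 62 mm width.
- tub_red: loose white plastic tub with a flat red snap lid, third from top of the stack at the start; a box 114 mm long (its y), 62 mm wide (its x), 36 mm high lid included (lid = the top 9 mm); origin: centre of its underside, z up through the lid; light, about 250 g. Take it across the 62 mm width.
- tub_blue: loose white plastic tub with a flat blue snap lid, bottom of the stack at the start; a box 134 mm long (its y), 62 mm wide (its x), 36 mm high lid included (lid = the top 9 mm); origin: centre of its underside, z up through the lid; light, about 300 g. Take it across the 62 mm width.
- board_yellow: fixed yellow plastic cutting board lying flat on the table, 170 mm long (its y), 105 mm wide (its x), 12 mm thick; origin: centre of its underside, so its top is 12 mm above the origin; a thin white line printed on it outlines a rectangle 98 mm (along y) by 86 mm (along x) round its centre, the place of the yellow tub (12 mm spare on every side)
- board_green: fixed green plastic cutting board lying flat on the table, 170 mm long (its y), 105 mm wide (its x), 12 mm thick; origin: centre of its underside, so its top is 12 mm above the origin; a thin white line printed on it outlines a rectangle 118 mm (along y) by 86 mm (along x) round its centre, the place of the green tub (12 mm spare on every side)
- board_red: fixed red plastic cutting board lying flat on the table, 170 mm long (its y), 105 mm wide (its x), 12 mm thick; origin: centre of its underside, so its top is 12 mm above the origin; a thin white line printed on it outlines a rectangle 138 mm (along y) by 86 mm (along x) round its centre, the place of the red tub (12 mm spare on every side)
- board_blue: fixed blue plastic cutting board lying flat on the table, 170 mm long (its y), 105 mm wide (its x), 12 mm thick; origin: centre of its underside, so its top is 12 mm above the origin; a thin white line printed on it outlines a rectangle 158 mm (along y) by 86 mm (along x) round its centre, the place of the blue tub (12 mm spare on every side)
- bowl: small dark blue ceramic bowl, 84 mm across, 48 mm high, loose on the table: a bystander; origin: centre of its underside
- mill: dark wooden pepper mill, 54 mm across, 147 mm high, standing loose on the table: a bystander; origin: centre of its underside
Mind the look-alikes: they are no part of the job. What is shaped like the tub_yellow but turquoise is not meant.

How it is judged:
By the outcome, as a careful person would: the job done as asked, in the order asked, and still so for the second after the job is handed in, with the robot touching nothing.
It also fails if it takes over 115 s, if anything falls off the work surface, if the arm or the gripper's body presses on something with over 40 N, if the wrist force passes 120 N, or if a joint passes its speed limit or range.

## Working session

There is one attempt and no reset: what is moved stays moved. The work goes in short steps, Python scripts to look and compute and a tool call to move; the robot and the scene stay as the last step left them, time stands still between calls to the robot, and variables do not carry over. Pictures are saved under pics/ and viewed, at most 14 in all, crops included, and the job is handed in when it is done.

Besides the shell and the picture viewer there is one more tool, called after "Request:" as a command line: name --argument value ..., lists and objects as JSON in quotes. play_rows: Moves the arm, as the interface text tells. Its arguments: {"type":"object","properties":{"increments":{"type":"array"},"squeeze":{"type":"number"}},"required":["increments"]}

```bash
mkdir -p pics; python3 - <<'E'
from bench import get_state, eyes, manip
import cv2,numpy as np
s=get_state();print(s)
for n in("scene","top"):
    d=eyes.get_image(n);cv2.imwrite(f"pics/{n}0.png",d["img"][:,:,::-1]);print(n,{k:np.round(v,4) if not isinstance(v,str) else v for k,v in d.items() if k!="img"})
E
```

```text
{'time': 0.0, 'q': array([71.91116532, 18.4376263 , -4.01637226, 83.17327469,  1.29737761,
       78.54172854, -3.26167447]), 'dq': array([-0.07083647, -0.00890842,  0.00493915,  0.05972703, -0.02009592,
       -0.08809063,  0.03054119]), 'joint_efforts': array([-2.33952642e-04, -4.91287494e+01, -4.03860155e-01, -3.12530851e+01,
       -6.39660470e-02,  4.35347459e-02,  1.60704508e-04]), 'eef_pos': array([ 0.21029869, -0.6145127 ,  0.24649211]), 'ee_rot': array([[ 9.46095789e-01,  3.23886117e-01, -7.35317307e-04],
       [ 3.23886923e-01, -9.46094223e-01,  1.72679990e-03],
       [-1.36392942e-04, -1.87187777e-03, -9.99998239e-01]]), 'wrist_force': array([-0.23183742,  0.21449738, -0.03138765]), 'ft_torque': array([ 0.00288294, -0.00555246,  0.01615585]), 'grasp_force': 0.0, 'grip_width': 0.08645397868360866}
scene {'fx': np.float64(347.6696), 'fy': np.float64(347.6696), 'cx': np.float64(255.5506), 'cy': np.float64(192.7284), 'world_from_camera': array([[ 1.524e-01, -8.043e-01,  5.743e-01,  9.959e-01],
       [ 9.883e-01,  1.244e-01, -8.810e-02, -1.320e-01],
       [-6.000e-04,  5.810e-01,  8.139e-01,  7.679e-01],
       [ 0.000e+00,  0.000e+00,  0.000e+00,  1.000e+00]])}
top {'fx': np.float64(368.264), 'fy': np.float64(368.264), 'cx': np.float64(262.1006), 'cy': np.float64(194.6244), 'world_from_camera': array([[ 0.0101,  0.9951, -0.0981,  0.4328],
       [-0.9998,  0.0117,  0.0164, -0.0597],
       [ 0.0175,  0.0979,  0.995 ,  1.0475],
       [ 0.    ,  0.    ,  0.    ,  1.    ]])}
```

View pics/scene0.png

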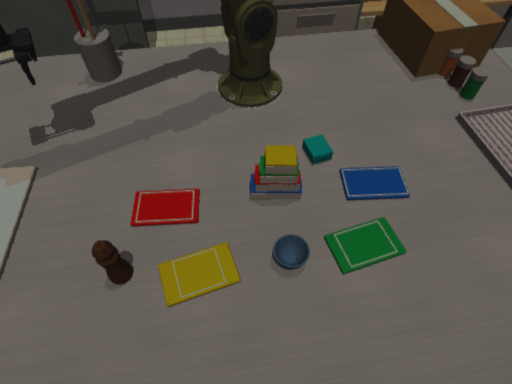

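View pics/top0.png

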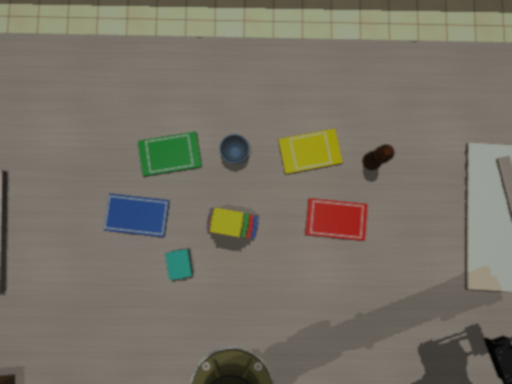

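The top view shows the yellow lid on top of the stack at about (227,222). The boards are green (170,153), blue (137,215), yellow (311,151) and red (337,219). The bowl is at (235,150), the mill at about (375,160), and the turquoise decoy at (179,264).

```bash
cat >h.py <<'E'
from bench import get_state, eyes, manip
import cv2,numpy as np
HUE={"yellow":(20,35),"green":(45,75),"blue":(105,125),"red":(-8,8),"turq":(80,98)}
def grab(n,save=None):
    d=eyes.get_image(n)
    if save: cv2.imwrite(f"pics/{save}.png",d["img"][:,:,::-1])
    return d
def proj(d,uv,z):
    uv=np.atleast_2d(uv).astype(float);T=d["world_from_camera"]
    r=np.c_[(uv[:,0]-d["cx"])/d["fx"],-(uv[:,1]-d["cy"])/d["fy"],-np.ones(len(uv))]@T[:3,:3].T
    return (T[:3,3]+r*((z-T[2,3])/r[:,2])[:,None])[:,:2]
def pix(d,p):
    T=d["world_from_camera"];c=(np.asarray(p)-T[:3,3])@T[:3,:3]
    return np.array([d["cx"]-d["fx"]*c[0]/c[2],d["cy"]+d["fy"]*c[1]/c[2]])
def blobs(d,col,z,amin=60,smin=110):
    K=4;big=cv2.resize(d["img"],None,fx=K,fy=K,interpolation=cv2.INTER_CUBIC)
    h=cv2.cvtColor(big,cv2.COLOR_RGB2HSV).astype(int);lo,hi=HUE[col]
    hh=(h[...,0]+90)%180-90 if lo<0 else h[...,0]
    m=((hh>=lo)&(hh<=hi)&(h[...,1]>smin)&(h[...,2]>50)).astype(np.uint8)
    out=[]
    for c in cv2.findContours(m,cv2.RETR_EXTERNAL,cv2.CHAIN_APPROX_NONE)[0]:
        if cv2.contourArea(c)<amin*K*K: continue
        uv=(c[:,0]+.5)/K-.5
        (cx,cy),(w,l),a=cv2.minAreaRect((proj(d,uv,z)*1000).astype(np.float32))
        if w>l: w,l,a=l,w,a-90   # long axis at a+90
        a=(a+90)%180            # long-axis direction, deg from world x
        out.append(dict(c=np.round([cx,cy],1),wl=np.round([w,l],1),long=round(a,1),px=uv.mean(0).round()))
    return out
E
python3 - <<'E'
from h import *
for n in("top","scene"):
    d=grab(n)
    for c in HUE:
        for z in (.012,.144,.108,.072,.036):
            if z>.012 and z!={"yellow":.144,"green":.108,"red":.072,"blue":.036,"turq":.036}[c]:continue
            for b in blobs(d,c,z):print(n,c,z,b)
E
```

```text
top yellow 0.012 {'c': array([ 52.4, -72.8]), 'wl': array([31.9, 79.9]), 'long': 38.8, 'px': array([258., 373.])}
top yellow 0.012 {'c': array([457.1,  23.2]), 'wl': array([73.1, 93.8]), 'long': 80.9, 'px': array([226., 222.])}
top yellow 0.012 {'c': array([ 662.9, -212.7]), 'wl': array([106.6, 170.8]), 'long': 101.6, 'px': array([310., 151.])}
top yellow 0.144 {'c': array([100.9, -71.1]), 'wl': array([27.8, 69.8]), 'long': 38.8, 'px': array([258., 373.])}
top yellow 0.144 {'c': array([454. ,  12.6]), 'wl': array([63.7, 81.8]), 'long': 80.9, 'px': array([226., 222.])}
top yellow 0.144 {'c': array([ 633.6, -193.2]), 'wl': array([ 93., 149.]), 'long': 101.6, 'px': array([310., 151.])}
top green 0.012 {'c': array([449. , -28.7]), 'wl': array([14. , 64.2]), 'long': 171.7, 'px': array([245., 225.])}
top green 0.012 {'c': array([651. , 189.7]), 'wl': array([ 82.2, 114.7]), 'long': 100.0, 'px': array([169., 153.])}
top green 0.012 {'c': array([649.4, 188.6]), 'wl': array([101.7, 165.7]), 'long': 100.2, 'px': array([170., 159.])}
top green 0.108 {'c': array([447.5, -31.6]), 'wl': array([12.7
[... 3041 characters left out ...]
62., 178.])}
scene red 0.012 {'c': array([-547.5, -659.8]), 'wl': array([ 17.8, 338.4]), 'long': 19.1, 'px': array([75., 18.])}
scene red 0.072 {'c': array([ 510.9, -275.4]), 'wl': array([100.9, 157.8]), 'long': 84.7, 'px': array([165., 207.])}
scene red 0.072 {'c': array([459.8, -36.6]), 'wl': array([47.6, 86.3]), 'long': 30.7, 'px': array([262., 178.])}
scene red 0.072 {'c': array([-425. , -617.9]), 'wl': array([ 16.4, 311.5]), 'long': 19.1, 'px': array([75., 18.])}
scene turq 0.012 {'c': array([330. , 158.3]), 'wl': array([ 68. , 100.2]), 'long': 7.9, 'px': array([320., 150.])}
scene turq 0.036 {'c': array([351.2, 149.1]), 'wl': array([65.8, 97. ]), 'long': 7.9, 'px': array([320., 150.])}
```

Request:
play_rows --increments '[[1, [2.5, 2.7, 0], 0.07], [1, [2.5, 2.7, 0], 0.07], [1, [2.5, 2.7, 0], 0.07], [1, [2.5, 2.7, 0], 0.07], [1, [2.5, 2.7, 0], 0.07], [1, [2.5, 2.7, 0], 0.07], [1, [2.5, 2.7, 0], 0.07], [1, [2.5, 2.7, 0], 0.07]]' --squeeze 15

```text
time: 1.0
eef_pos: [0.4112, -0.3977, 0.2475]
ee_rot: [[0.627, 0.779, -0.0], [0.779, -0.627, -0.0], [-0.0, 0.0, -1.0]]
wrist_force: [-0.4, -1.1, -0.0]
grip_width: 0.087
grasp_force: 0.0
```

Request:
play_rows --increments '[[1, [0.5, 4, 0], 0.065], [1, [0.5, 4, 0], 0.065], [1, [0.5, 4, 0], 0.065], [1, [0.5, 4, 0], 0.065], [1, [0.5, 4, 0], 0.065], [1, [0.5, 4, 0], 0.065], [1, [0.5, 4, 0], 0.065], [1, [0.5, 4, 0], 0.065]]'

```text
time: 1.8
eef_pos: [0.4503, -0.0774, 0.2476]
ee_rot: [[0.158, 0.987, 0.0], [0.987, -0.158, -0.001], [-0.001, 0.0, -1.0]]
wrist_force: [1.1, 0.3, -0.4]
grip_width: 0.0867
grasp_force: 0.0
```

```bash
python3 - <<'E'
from h import *
d=grab("top")
# refine yellow lid & neighbours by crops
T=d["img"];cv2.imwrite("pics/stk.png",cv2.resize(T[195:250,195:275,::-1],None,fx=8,fy=8,interpolation=cv2.INTER_CUBIC))
print(proj(d,[[372,165]],0.0),proj(d,[[235,150]],.048))
s=get_state();print(s["eef_pos"],s["q"],np.degrees(np.arctan2(*s["ee_rot"][[1,0],1])))
E
```

```text
[[ 0.62605182 -0.39451441]] [[ 6.54075796e-01 -2.36773891e-04]]
[ 0.45129806 -0.06926827  0.24793428] [ 42.22911184  -4.84156937 -34.40413999 108.058102    -3.00647365
  75.92126419   0.25351688] -8.39707777544023
```

View pics/stk.png

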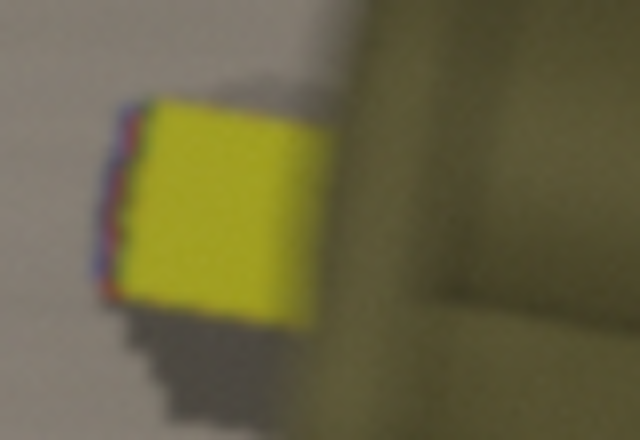

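The crop shows the lid's left edge at about (212,220) in the full picture; the rest is hidden by the gripper. The heading is right, so I'll move over it and go down.

Request:
play_rows --increments '[[1, [0.1, 2.7, 0], -0.008], [1, [0.1, 2.7, 0], -0.008], [1, [0.05, 2.2, 0], 0], [1, [0, 0.6, -1], 0], [1, [0, 0, -2], 0], [1, [0, 0, -2], 0], [1, [0, 0, -1], 0], [1, [0, 0, 0], 0]]'

```text
time: 2.65
eef_pos: [0.4518, 0.0022, 0.1858]
ee_rot: [[0.177, 0.984, -0.003], [0.984, -0.177, 0.0], [-0.0, -0.003, -1.0]]
wrist_force: [-0.8, -0.5, -0.2]
grip_width: 0.0869
grasp_force: 0.0
```

```bash
python3 - <<'E'
from h import *
d=grab("scene");g=[int(v) for v in pix(d,[.455,.012,.14])];print(g)
cv2.imwrite("pics/s2.png",cv2.resize(d["img"][g[1]-60:g[1]+60,g[0]-70:g[0]+70,::-1],None,fx=5,fy=5,interpolation=cv2.INTER_CUBIC))
s=get_state();print(s["eef_pos"],s["q"],np.degrees(np.arctan2(*s["ee_rot"][[1,0],1])))
E
```

```text
[280, 155]
[0.45255682 0.00238479 0.18701087] [ 38.02742885  -2.42654832 -40.26094072 113.17092221  -1.70230811
  68.76907744 -11.77554129] -10.186168033032837
```

View pics/s2.png

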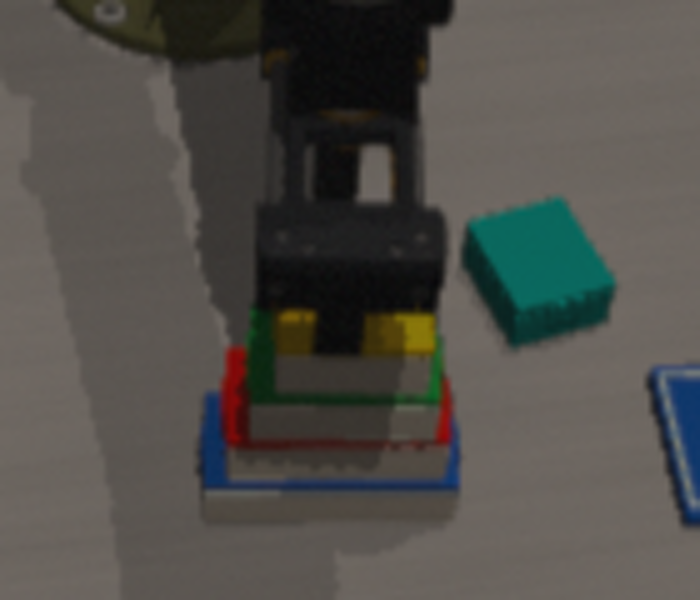

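The scene crop shows the front finger at about (336,330), a little left of the yellow lid's centre at about (355,330). I'll correct +y by 0.9 cm and descend.

Request:
play_rows --increments '[[1, [0.1, 0.9, 0], 0.014], [1, [0, 0, -0.5], 0], [1, [0, 0, -1.5], 0], [1, [0, 0, -1.5], 0], [1, [0, 0, -1], 0], [1, [0, 0, -0.4], 0], [1, [0, 0, 0], 0], [1, [0, 0, 0], 0]]'

```text
time: 3.5
eef_pos: [0.4545, 0.012, 0.1391]
ee_rot: [[0.162, 0.987, 0.001], [0.987, -0.162, -0.0], [0.0, 0.001, -1.0]]
wrist_force: [0.2, 0.1, -0.4]
grip_width: 0.0869
grasp_force: 0.0
```

Request:
play_rows --increments '[[0.5, [0, 0, 0], 0], [0.5, [0, 0, 0], 0], [0.5, [0, 0, 0], 0], [0.5, [0, 0, 0], 0], [0.5, [0, 0, 0], 0], [0.5, [0, 0, 0], 0], [0.5, [0, 0, 0], 0], [0.5, [0, 0, 0], 0]]' --squeeze 15

```text
time: 4.3
eef_pos: [0.4541, 0.012, 0.1388]
ee_rot: [[0.162, 0.987, 0.0], [0.987, -0.162, -0.0], [-0.0, 0.0, -1.0]]
wrist_force: [0.1, -0.3, 2.0]
grip_width: 0.0623
grasp_force: 15.0
```

Request:
play_rows --increments '[[0.5, [0, 0, 0.5], 0], [0.5, [0, 0, 1], 0], [0.5, [0, 0, 1.5], 0], [0.5, [0, 0, 1.5], 0], [0.5, [0, 0, 0.5], 0], [0.5, [0.8, -0.8, 0], 0.03], [0.5, [1.5, -1.6, 0], 0.03], [0.5, [2, -2.2, 0], 0.03]]'

```text
time: 5.1
eef_pos: [0.497, -0.0335, 0.1888]
ee_rot: [[0.07, 0.998, 0.0], [0.998, -0.07, -0.001], [-0.001, 0.0, -1.0]]
wrist_force: [0.2, -0.3, -1.1]
grip_width: 0.0616
grasp_force: 15.0
```

Request:
play_rows --increments '[[0.5, [2.4, -2.6, 0], 0.03], [0.5, [2.4, -2.6, 0], 0.035], [0.5, [2.4, -2.6, 0], 0.035], [0.5, [2.4, -2.6, 0], 0.035], [0.5, [2.4, -2.6, 0], 0.035], [0.5, [2.4, -2.6, 0], 0.035], [0.5, [1.5, -1.6, 0], 0.035], [0.5, [0.6, -0.6, 0], 0.03]]'

```text
time: 5.9
eef_pos: [0.6625, -0.2152, 0.1871]
ee_rot: [[-0.194, 0.981, -0.001], [0.981, 0.194, -0.0], [0.0, -0.001, -1.0]]
wrist_force: [-0.4, 1.0, -1.8]
grip_width: 0.0621
grasp_force: 15.0
```

```bash
python3 - <<'E'
from h import *
d=grab("scene","s3");g=get_state();p=g["eef_pos"];print(p,g["q"],g["grip_width"],np.degrees(np.arctan2(*g["ee_rot"][[1,0],1])))
z=p[2]+.005
for b in blobs(d,"yellow",z):print("y",b)
for n in ("scene","top"):
  d=grab(n)
  for c,z in(("green",.108),("red",.072),("blue",.036)):
    for b in blobs(d,c,z):
        if abs(b["c"][1])<120:print(n,c,b)
E
```

```text
[ 0.66278255 -0.21518943  0.18708563] [ 39.61300365  29.66017659 -33.98240088  79.08451167  16.54887171
  76.23927084  16.42910144] 0.06171629534180533 11.226786813208278
y {'c': array([ 743.3, -194.7]), 'wl': array([ 82. , 129.9]), 'long': 101.7, 'px': array([204., 274.])}
y {'c': array([ 648.4, -220.5]), 'wl': array([21.2, 42.8]), 'long': 101.3, 'px': array([182., 228.])}
y {'c': array([  18.1, -400.3]), 'wl': array([64.1, 83.4]), 'long': 91.7, 'px': array([113.,  48.])}
y {'c': array([ -65.1, -478.8]), 'wl': array([ 45.2, 185.2]), 'long': 0.4, 'px': array([87., 35.])}
y {'c': array([ -63.2, -275.1]), 'wl': array([ 47. , 218.8]), 'long': 177.7, 'px': array([157.,  30.])}
y {'c': array([-211.3, -401.3]), 'wl': array([ 34.4, 125.8]), 'long': 179.8, 'px': array([117.,   8.])}
scene green {'c': array([455.5,   7.9]), 'wl': array([63.3, 96.1]), 'long': 80.7, 'px': array([278., 165.])}
scene red {'c': array([459.8, -36.6]), 'wl': array([47.6, 86.1]), 'long': 30.7, 'px': array([262., 178.])}
scene blue {'c': array([459.5,   3.1]), 'wl': array([ 62.2, 135.2]), 'long': 76.9, 'px': array([273., 189.])}
top green {'c': array([454.4,   8.7]), 'wl': array([59.2, 94.6]), 'long': 80.8, 'px': array([229., 222.])}
top red {'c': array([445.2, -44.1]), 'wl': array([12.3, 63.2]), 'long': 170.8, 'px': array([250., 226.])}
```

View pics/s3.png

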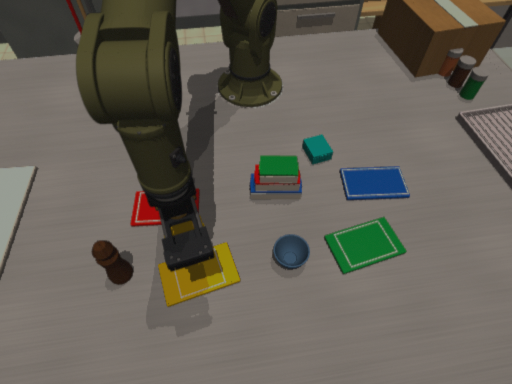

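The scene view shows the yellow tub held above the yellow board (about 200,272), with the rest of the stack undisturbed. I'll lower it.

Request:
play_rows --increments '[[0.5, [0, 0.1, -1], 0], [0.5, [0, 0, -2.5], 0], [0.5, [0, 0, -2.5], 0], [0.5, [0, 0, -2.5], 0], [0.5, [0, 0, -2.5], 0], [0.5, [0, 0, -1.5], 0], [0.5, [0, 0, -1], 0], [0.5, [0, 0, 0], 0]]'

```text
time: 6.85
eef_pos: [0.661, -0.2104, 0.0523]
ee_rot: [[-0.196, 0.981, -0.002], [0.981, 0.196, 0.001], [0.001, -0.002, -1.0]]
wrist_force: [-0.3, -0.6, -1.6]
grip_width: 0.062
grasp_force: 15.0
```

Request:
play_rows --increments '[[0.5, [0, 0, -0.3], 0], [0.5, [0, 0, -0.2], 0], [0.5, [0, 0, -0.1], 0], [0.5, [0, 0, -0.1], 0], [0.5, [0, 0, -0.1], 0], [0.5, [0, 0, 0], 0], [0.5, [0, 0, 0], 0], [0.5, [0, 0, 0], 0]]'

```text
time: 7.65
eef_pos: [0.662, -0.211, 0.0456]
ee_rot: [[-0.196, 0.981, 0.0], [0.981, 0.196, -0.0], [-0.0, 0.0, -1.0]]
wrist_force: [0.2, -0.9, -1.4]
grip_width: 0.0623
grasp_force: 15.0
```

Request:
play_rows --increments '[[0.5, [0, 0, -0.1], 0], [0.5, [0, 0, 0], 0], [0.5, [0, 0, -0.1], 0], [0.5, [0, 0, 0], 0], [0.5, [0, 0, -0.05], 0], [0.5, [0, 0, 0], 0], [0.5, [0, 0, 0], 0], [0.5, [0, 0, 0], 0]]'

```text
time: 8.45
eef_pos: [0.662, -0.211, 0.0431]
ee_rot: [[-0.196, 0.981, 0.0], [0.981, 0.196, 0.0], [-0.0, 0.0, -1.0]]
wrist_force: [0.2, -0.1, -1.7]
grip_width: 0.062
grasp_force: 15.0
```

Request:
play_rows --increments '[[0.5, [0, 0, -0.05], 0], [0.5, [0, 0, 0], 0], [0.5, [0, 0, -0.05], 0], [0.5, [0, 0, 0], 0], [0.5, [0, 0, 0], 0], [0.5, [0, 0, 0], 0], [0.5, [0, 0, 0], 0], [0.5, [0, 0, 0], 0]]'

```text
time: 9.25
eef_pos: [0.6621, -0.211, 0.0428]
ee_rot: [[-0.196, 0.981, 0.0], [0.981, 0.196, -0.0], [-0.0, 0.0, -1.0]]
wrist_force: [-2.5, -0.0, 5.5]
grip_width: 0.062
grasp_force: 15.0
```

Contact. I'll release, lift off and return to the stack.

Request:
play_rows --increments '[[1, [0, 0, 0], 0], [1, [0, 0, 0], 0], [1, [0, 0, 0], 0], [1, [0, 0, 0.5], 0], [1, [0, 0, 2], 0], [1, [0, 0, 3.5], 0], [1, [0, 0, 3.5], 0], [1, [0, 0, 3], 0]]'

```text
time: 10.05
eef_pos: [0.6624, -0.2109, 0.1694]
ee_rot: [[-0.196, 0.981, 0.002], [0.981, 0.196, -0.0], [-0.001, 0.002, -1.0]]
wrist_force: [0.5, 0.5, -0.3]
grip_width: 0.0871
grasp_force: 0.0
```

Request:
play_rows --increments '[[1, [-2, 2.2, 1], -0.045], [1, [-2.9, 3, 0.5], -0.045], [1, [-2.9, 3, 0], -0.045], [1, [-2.9, 3, 0], -0.045], [1, [-2.9, 3, 0], -0.045], [1, [-2.9, 3, 0], -0.045], [1, [-2.9, 3, 0], -0.045], [1, [-1.3, 1.7, 0], -0.045]]'

```text
time: 10.85
eef_pos: [0.4527, 0.0105, 0.1822]
ee_rot: [[0.161, 0.987, -0.0], [0.987, -0.161, -0.002], [-0.002, -0.0, -1.0]]
wrist_force: [0.3, -0.5, 0.4]
grip_width: 0.087
grasp_force: 0.0
```

```bash
python3 - <<'E'
from h import *
g=get_state();print(g["eef_pos"],g["q"],np.degrees(np.arctan2(*g["ee_rot"][[1,0],1])))
for n in("scene","top"):
  d=grab(n,n+"4")
  for b in blobs(d,"yellow",.048):print(n,b)
cv2.imwrite("pics/t4c.png",cv2.resize(d["img"][110:260,90:410,::-1],None,fx=2.4,fy=2.4,interpolation=cv2.INTER_CUBIC))
E
```

```text
[0.45268313 0.01048865 0.18217023] [ 38.20609593  -2.13189779 -41.61645662 113.50112578  -1.43348282
  68.12636399 -12.14114021] -9.285288216052576
scene {'c': array([ 679.9, -210.4]), 'wl': array([102.7, 162.2]), 'long': 101.6, 'px': array([197., 274.])}
top {'c': array([ 67.8, -67.8]), 'wl': array([32. , 84.1]), 'long': 40.5, 'px': array([256., 372.])}
top {'c': array([145.6,  82.9]), 'wl': array([148.6, 217.1]), 'long': 179.2, 'px': array([203., 349.])}
top {'c': array([309.4,  53.6]), 'wl': array([26.8, 54.4]), 'long': 0.2, 'px': array([213., 277.])}
top {'c': array([ 654.8, -207.4]), 'wl': array([102.7, 164.7]), 'long': 101.7, 'px': array([310., 151.])}
```

View pics/t4c.png

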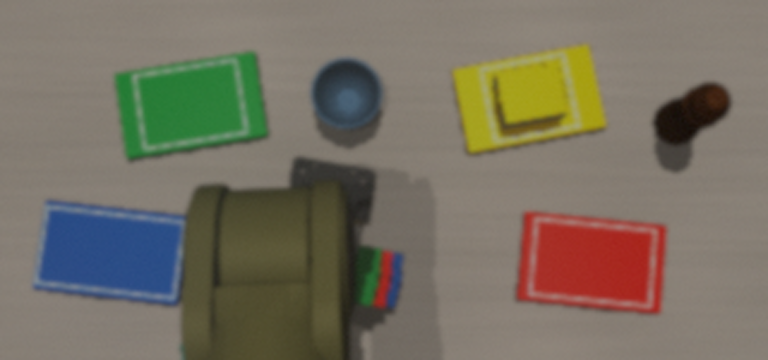

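The crop shows the yellow tub inside its white outline (about 530,93 in the crop), and the bowl and mill unmoved. Next is green.

Request:
play_rows --increments '[[1, [0.15, -0.2, -0.5], 0], [1, [0, 0, -2], 0], [1, [0, 0, -2], 0], [1, [0, 0, -1.7], 0], [1, [0, 0, -1.2], 0], [1, [0, 0, -0.5], 0], [1, [0, 0, 0], 0], [1, [0, 0, 0], 0]]'

```text
time: 11.75
eef_pos: [0.4571, 0.0059, 0.1036]
ee_rot: [[0.162, 0.987, 0.001], [0.987, -0.162, 0.0], [0.0, 0.001, -1.0]]
wrist_force: [-0.9, 0.0, 1.1]
grip_width: 0.087
grasp_force: 0.0
```

Request:
play_rows --increments '[[0.5, [0, 0, 0], 0], [0.5, [0, 0, 0], 0], [0.5, [0, 0, 0], 0], [0.5, [0, 0, 0], 0], [0.5, [0, 0, 0], 0], [0.5, [0, 0, 0], 0], [0.5, [0, 0, 0], 0], [0.5, [0, 0, 0], 0]]' --squeeze 15

```text
time: 12.55
eef_pos: [0.4561, 0.006, 0.1032]
ee_rot: [[0.162, 0.987, -0.001], [0.987, -0.162, -0.0], [-0.0, -0.001, -1.0]]
wrist_force: [-5.1, 0.9, 6.0]
grip_width: 0.0619
grasp_force: 15.0
```

Request:
play_rows --increments '[[0.5, [0, 0, 0.5], 0], [0.5, [0, 0, 1], 0], [0.5, [0, 0, 1.5], 0], [0.5, [0, 0, 1.5], 0], [0.5, [0, 0, 1], 0], [0.5, [0.8, 0.7, 0.5], 0.03], [0.5, [1.5, 1.4, 0], 0.03], [0.5, [2, 1.9, 0], 0.03]]'

```text
time: 13.35
eef_pos: [0.5002, 0.0457, 0.1632]
ee_rot: [[0.073, 0.997, 0.001], [0.997, -0.073, -0.001], [-0.001, 0.001, -1.0]]
wrist_force: [-0.1, 0.5, -2.2]
grip_width: 0.0621
grasp_force: 15.0
```

Request:
play_rows --increments '[[0.5, [2.2, 2.1, 0], 0.03], [0.5, [2.2, 2.1, 0], 0.03], [0.5, [2.2, 2.1, 0], 0.03], [0.5, [2.2, 2.1, 0], 0.03], [0.5, [2.2, 2.1, 0], 0.03], [0.5, [2.2, 2.1, 0], 0.03], [0.5, [1.4, 1.2, 0], 0.03], [0.5, [0.6, 0.4, 0], 0.03]]'

```text
time: 14.15
eef_pos: [0.6522, 0.1907, 0.1619]
ee_rot: [[-0.17, 0.985, -0.001], [0.985, 0.17, 0.002], [0.003, -0.001, -1.0]]
wrist_force: [-0.3, 0.1, -2.1]
grip_width: 0.0618
grasp_force: 15.0
```

```bash
python3 - <<'E'
from h import *
g=get_state();print(g["eef_pos"],g["q"],np.degrees(np.arctan2(*g["ee_rot"][[1,0],1])))
for n in("scene","top"):
  d=grab(n,n+"5")
  for c,z in(("red",.072),("blue",.036)):
    for b in blobs(d,c,z):
        if abs(b["c"][1])<120:print(n,c,b)
E
```

```text
[0.65221911 0.19068849 0.1619165 ] [ 13.57489039  31.68699166 -45.11264226  83.30684454  22.57672209
  74.37031681 -23.51564419] 9.804376039154448
scene red {'c': array([454. ,   6.3]), 'wl': array([ 67.5, 117.5]), 'long': 82.3, 'px': array([277., 174.])}
scene blue {'c': array([459.5,   3.1]), 'wl': array([ 62.2, 135.3]), 'long': 76.9, 'px': array([273., 189.])}
top red {'c': array([452.6,   8.5]), 'wl': array([ 64.2, 118.4]), 'long': 82.4, 'px': array([231., 223.])}
```

Request:
play_rows --increments '[[0.5, [-0.1, -0.3, -1], 0], [0.5, [0, 0, -2.5], 0], [0.5, [0, 0, -2.5], 0], [0.5, [0, 0, -2.5], 0], [0.5, [0, 0, -1.6], 0], [0.5, [0, 0, -1], 0], [0.5, [0, 0, -0.3], 0], [0.5, [0, 0, 0], 0]]'

```text
time: 15.05
eef_pos: [0.6507, 0.1849, 0.0494]
ee_rot: [[-0.166, 0.986, 0.0], [0.986, 0.166, 0.0], [-0.0, 0.001, -1.0]]
wrist_force: [0.2, -0.4, -1.5]
grip_width: 0.0619
grasp_force: 15.0
```

Request:
play_rows --increments '[[0.5, [0, 0, -0.1], 0], [0.5, [0, 0, -0.1], 0], [0.5, [0, 0, -0.1], 0], [0.5, [0, 0, 0], 0], [0.5, [0, 0, 0], 0], [0.5, [0, 0, 0], 0], [0.5, [0, 0, 0], 0], [0.5, [0, 0, 0], 0]]'

```text
time: 15.85
eef_pos: [0.6505, 0.185, 0.0461]
ee_rot: [[-0.166, 0.986, 0.0], [0.986, 0.166, -0.0], [-0.0, 0.0, -1.0]]
wrist_force: [0.6, 0.4, -1.0]
grip_width: 0.0619
grasp_force: 15.0
```

Request:
play_rows --increments '[[0.5, [0, 0, -0.1], 0], [0.5, [0, 0, 0], 0], [0.5, [0, 0, -0.1], 0], [0.5, [0, 0, 0], 0], [0.5, [0, 0, -0.07], 0], [0.5, [0, 0, 0], 0], [0.5, [0, 0, -0.05], 0], [0.5, [0, 0, 0], 0]]'

```text
time: 16.65
eef_pos: [0.6505, 0.185, 0.0433]
ee_rot: [[-0.166, 0.986, 0.0], [0.986, 0.166, -0.0], [-0.0, 0.0, -1.0]]
wrist_force: [-1.7, -0.8, 1.9]
grip_width: 0.0618
grasp_force: 15.0
```

Request:
play_rows --increments '[[1, [0, 0, 0], 0], [1, [0, 0, 0], 0], [1, [0, 0, 0], 0], [1, [0, 0, 0.5], 0], [1, [0, 0, 2], 0], [1, [0, 0, 3], 0], [1, [0, 0, 3], 0], [1, [0, 0, 2.5], 0]]'

```text
time: 17.45
eef_pos: [0.6508, 0.1854, 0.1551]
ee_rot: [[-0.166, 0.986, 0.002], [0.986, 0.166, 0.001], [0.0, 0.002, -1.0]]
wrist_force: [0.9, 0.3, -0.2]
grip_width: 0.0874
grasp_force: 0.0
```

Request:
play_rows --increments '[[1, [-2, -1.8, 0], -0.038], [1, [-2.7, -2.4, 0], -0.038], [1, [-2.7, -2.4, 0], -0.038], [1, [-2.7, -2.4, 0], -0.038], [1, [-2.7, -2.4, 0], -0.038], [1, [-2.7, -2.4, 0], -0.038], [1, [-2.7, -2.4, 0], -0.038], [1, [-1.5, -1.5, 0], -0.036]]'

```text
time: 18.25
eef_pos: [0.4515, 0.0062, 0.1529]
ee_rot: [[0.138, 0.99, -0.0], [0.99, -0.138, -0.002], [-0.002, -0.0, -1.0]]
wrist_force: [0.7, 0.1, 0.8]
grip_width: 0.0868
grasp_force: 0.0
```

```bash
python3 - <<'E'
from h import *
g=get_state();print(g["eef_pos"],g["q"],np.degrees(np.arctan2(*g["ee_rot"][[1,0],1])))
d=grab("top")
cv2.imwrite("pics/t6c.png",cv2.resize(d["img"][110:260,90:410,::-1],None,fx=2.4,fy=2.4,interpolation=cv2.INTER_CUBIC))
E
```

```text
[0.45149636 0.0061918  0.15293754] [ 4.13632133e+01 -1.72067695e-01 -4.49658472e+01  1.15597076e+02
 -4.98307496e-04  6.45575635e+01 -1.15140146e+01] -7.91176770827565
```

View pics/t6c.png

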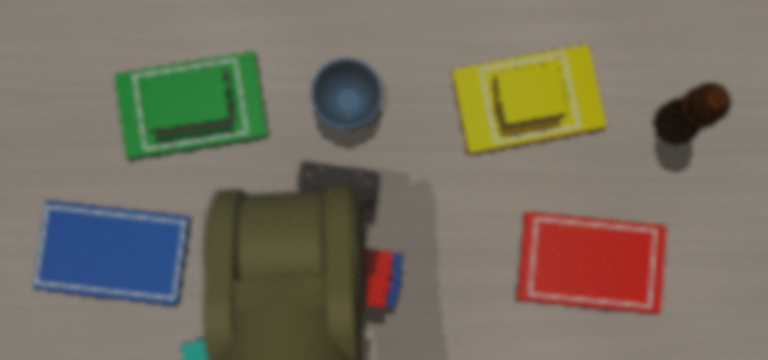

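The green tub sits inside its outline (about 190,103 in the crop); the apparent left shift is parallax. Next is red.

Request:
play_rows --increments '[[1, [0.2, 0.1, -0.5], 0.003], [1, [0, 0, -2], 0], [1, [0, 0, -2.3], 0], [1, [0, 0, -2], 0], [1, [0, 0, -1.2], 0], [1, [0, 0, -0.6], 0], [1, [0, 0, 0], 0], [1, [0, 0, 0], 0]]'

```text
time: 19.1
eef_pos: [0.4563, 0.0094, 0.0675]
ee_rot: [[0.131, 0.991, 0.001], [0.991, -0.131, 0.0], [0.0, 0.001, -1.0]]
wrist_force: [-0.0, -0.3, -0.1]
grip_width: 0.0872
grasp_force: 0.0
```

Request:
play_rows --increments '[[0.5, [0, 0, 0], 0], [0.5, [0, 0, 0], 0], [0.5, [0, 0, 0], 0], [0.5, [0, 0, 0], 0], [0.5, [0, 0, 0], 0], [0.5, [0, 0, 0], 0], [0.5, [0, 0, 0], 0], [0.5, [0, 0, 0], 0]]' --squeeze 15

```text
time: 19.9
eef_pos: [0.4548, 0.009, 0.067]
ee_rot: [[0.132, 0.991, -0.002], [0.991, -0.132, -0.0], [-0.001, -0.002, -1.0]]
wrist_force: [-4.0, 1.0, 5.4]
grip_width: 0.0621
grasp_force: 15.0
```

Request:
play_rows --increments '[[0.5, [0, 0, 0.5], 0], [0.5, [0, 0, 1], 0], [0.5, [0, 0, 1.5], 0], [0.5, [0, 0, 1.5], 0], [0.5, [0, 0, 0.5], 0], [0.5, [0, -1, 0], 0.01], [0.5, [0.1, -2, 0], 0.01], [0.5, [0.1, -3, 0], 0.01]]'

```text
time: 20.7
eef_pos: [0.4577, -0.0501, 0.117]
ee_rot: [[0.098, 0.995, 0.001], [0.995, -0.098, 0.0], [0.0, 0.001, -1.0]]
wrist_force: [0.5, -0.5, -2.6]
grip_width: 0.0618
grasp_force: 15.0
```

Request:
play_rows --increments '[[0.5, [0.2, -3.5, 0], 0.012], [0.5, [0.2, -3.5, 0], 0], [0.5, [0.2, -3.5, 0], 0], [0.5, [0.2, -3.5, 0], 0], [0.5, [0.2, -3.5, 0], 0], [0.5, [0.1, -3, 0], 0], [0.5, [0, -1.7, 0], 0], [0.5, [0, -0.7, 0], 0]]'

```text
time: 21.5
eef_pos: [0.468, -0.2816, 0.1165]
ee_rot: [[0.092, 0.996, -0.0], [0.996, -0.092, 0.0], [0.0, -0.0, -1.0]]
wrist_force: [-0.4, 0.7, -2.3]
grip_width: 0.0619
grasp_force: 15.0
```

```bash
python3 - <<'E'
from h import *
g=get_state();print(g["eef_pos"],g["q"],np.degrees(np.arctan2(*g["ee_rot"][[1,0],1])))
for n in("scene","top"):
  d=grab(n,n+"7")
  for b in blobs(d,"blue",.036):
        if abs(b["c"][1])<120:print(n,b)
E
```

```text
[ 0.46795282 -0.28162734  0.11649998] [ 56.49262434  14.42329346 -31.75180223 105.94110943   8.52292688
  62.01158835  16.22812509] -5.301746668995538
scene {'c': array([455.3,   3.9]), 'wl': array([ 62.9, 135.9]), 'long': 81.2, 'px': array([275., 183.])}
top {'c': array([454.3,   5. ]), 'wl': array([ 59.9, 133.1]), 'long': 81.2, 'px': array([232., 223.])}
```

Request:
play_rows --increments '[[0.5, [0, -0.4, -0.5], 0], [0.5, [0, 0, -1.5], 0], [0.5, [0, 0, -2], 0], [0.5, [0, 0, -1.5], 0], [0.5, [0, 0, -0.8], 0], [0.5, [0, 0, -0.5], 0], [0.5, [0, 0, 0], 0], [0.5, [0, 0, 0], 0]]'

```text
time: 22.4
eef_pos: [0.469, -0.2841, 0.0494]
ee_rot: [[0.09, 0.996, 0.001], [0.996, -0.09, -0.0], [-0.0, 0.001, -1.0]]
wrist_force: [0.0, -0.5, -2.1]
grip_width: 0.062
grasp_force: 15.0
```

Request:
play_rows --increments '[[0.5, [0, 0, -0.1], 0], [0.5, [0, 0, -0.1], 0], [0.5, [0, 0, 0], 0], [0.5, [0, 0, 0], 0], [0.5, [0, 0, 0], 0], [0.5, [0, 0, 0], 0], [0.5, [0, 0, 0], 0], [0.5, [0, 0, 0], 0]]'

```text
time: 23.2
eef_pos: [0.4685, -0.284, 0.0469]
ee_rot: [[0.09, 0.996, 0.0], [0.996, -0.09, -0.0], [-0.0, 0.0, -1.0]]
wrist_force: [-0.0, 0.3, -3.2]
grip_width: 0.0621
grasp_force: 15.0
```

Request:
play_rows --increments '[[0.5, [0, -0.1, -0.15], 0], [0.5, [0, 0, 0], 0], [0.5, [0, 0, -0.1], 0], [0.5, [0, 0, 0], 0], [0.5, [0, 0, -0.08], 0], [0.5, [0, 0, 0], 0], [0.5, [0, 0, -0.06], 0], [0.5, [0, 0, 0], 0]]'

```text
time: 24.0
eef_pos: [0.4686, -0.285, 0.0431]
ee_rot: [[0.09, 0.996, 0.0], [0.996, -0.09, -0.0], [-0.0, 0.0, -1.0]]
wrist_force: [-0.1, 0.2, -1.6]
grip_width: 0.0621
grasp_force: 15.0
```

Request:
play_rows --increments '[[0.5, [0, 0, -0.04], 0], [0.5, [0, 0, 0], 0], [0.5, [0, 0, -0.04], 0], [0.5, [0, 0, 0], 0], [0.5, [0, 0, 0], 0], [0.5, [0, 0, 0], 0], [0.5, [0, 0, 0], 0], [0.5, [0, 0, 0], 0]]'

```text
time: 24.8
eef_pos: [0.4686, -0.285, 0.043]
ee_rot: [[0.09, 0.996, -0.0], [0.996, -0.09, -0.0], [-0.0, -0.0, -1.0]]
wrist_force: [-2.7, 1.6, 6.1]
grip_width: 0.062
grasp_force: 15.0
```

Request:
play_rows --increments '[[1, [0, 0, 0], 0], [1, [0, 0, 0], 0], [1, [0, 0, 0], 0], [1, [0, 0, 0.5], 0], [1, [0, 0, 2], 0], [1, [0, 0, 3], 0], [1, [0, 0, 2], 0], [1, [0, 0, 0.5], 0]]'

```text
time: 25.6
eef_pos: [0.4701, -0.2858, 0.125]
ee_rot: [[0.09, 0.996, 0.004], [0.996, -0.09, -0.003], [-0.003, 0.004, -1.0]]
wrist_force: [-0.7, 0.1, 0.3]
grip_width: 0.0871
grasp_force: 0.0
```

Request:
play_rows --increments '[[1, [0, 2, 0], 0], [1, [-0.2, 4, 0], -0.01], [1, [-0.2, 4.2, 0], -0.01], [1, [-0.2, 4.2, 0], -0.01], [1, [-0.2, 4.2, 0], -0.01], [1, [-0.2, 4.2, 0], -0.01], [1, [-0.2, 4, 0], -0.01], [1, [-0.2, 2.2, 0], -0.003]]'

```text
time: 26.4
eef_pos: [0.4525, 0.0097, 0.1209]
ee_rot: [[0.148, 0.989, -0.002], [0.989, -0.148, 0.001], [0.001, -0.002, -1.0]]
wrist_force: [-0.5, 0.2, 0.2]
grip_width: 0.0866
grasp_force: 0.0
```

```bash
python3 - <<'E'
from h import *
g=get_state();print(g["eef_pos"],g["q"],np.degrees(np.arctan2(*g["ee_rot"][[1,0],1])))
d=grab("top")
cv2.imwrite("pics/t8c.png",cv2.resize(d["img"][110:260,90:410,::-1],None,fx=2.4,fy=2.4,interpolation=cv2.INTER_CUBIC))
E
```

```text
[0.45246485 0.0096854  0.12092833] [ 40.63581975   2.87887068 -45.60313412 117.38399738   2.28911438
  60.73949672 -14.55700444] -8.502289071526524
```

View pics/t8c.png

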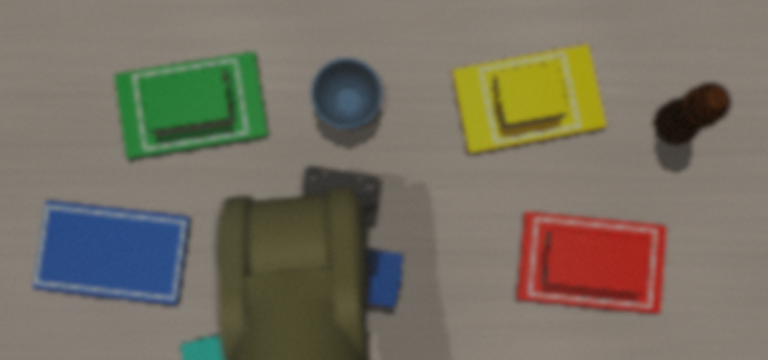

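The red tub sits inside its outline (about 595,262 in the crop). Last is blue.

Request:
play_rows --increments '[[1, [0.1, -0.5, -0.5], 0], [1, [0, 0, -2], 0], [1, [0, 0, -2.3], 0], [1, [0, 0, -2], 0], [1, [0, 0, -1.3], 0], [1, [0, 0, -0.5], 0], [1, [0, 0, -0.2], 0], [1, [0, 0, 0], 0]]'

```text
time: 27.25
eef_pos: [0.4558, -0.0002, 0.0344]
ee_rot: [[0.153, 0.988, 0.001], [0.988, -0.153, -0.0], [0.0, 0.001, -1.0]]
wrist_force: [0.7, -0.3, -0.1]
grip_width: 0.0872
grasp_force: 0.0
```

Request:
play_rows --increments '[[0.5, [0, 0, 0], 0], [0.5, [0, 0, 0], 0], [0.5, [0, 0, 0], 0], [0.5, [0, 0, 0], 0], [0.5, [0, 0, 0], 0], [0.5, [0, 0, 0], 0], [0.5, [0, 0, 0], 0], [0.5, [0, 0, 0], 0]]' --squeeze 15

```text
time: 28.05
eef_pos: [0.4546, 0.0, 0.0343]
ee_rot: [[0.152, 0.988, -0.002], [0.988, -0.152, -0.0], [-0.001, -0.002, -1.0]]
wrist_force: [-4.1, -0.5, 6.3]
grip_width: 0.0619
grasp_force: 15.0
```

Request:
play_rows --increments '[[0.5, [0, 0, 0.5], 0], [0.5, [0, 0, 1], 0], [0.5, [0, 0, 1.5], 0], [0.5, [0, 0, 1.5], 0], [0.5, [0, 0, 0.5], 0], [0.5, [0, 1, 0], 0.01], [0.5, [0.1, 2, 0], 0.01], [0.5, [0.2, 3, 0], 0.01]]'

```text
time: 28.85
eef_pos: [0.4579, 0.0596, 0.0835]
ee_rot: [[0.125, 0.992, -0.001], [0.992, -0.125, -0.001], [-0.001, -0.001, -1.0]]
wrist_force: [0.8, 0.9, -4.3]
grip_width: 0.062
grasp_force: 15.0
```

Request:
play_rows --increments '[[0.5, [0.3, 3.2, 0], 0.017], [0.5, [0.3, 3.2, 0], 0], [0.5, [0.3, 3.2, 0], 0], [0.5, [0.3, 3.2, 0], 0], [0.5, [0.2, 3.2, 0], 0], [0.5, [0.1, 2.7, 0], 0], [0.5, [0, 1.6, 0], 0], [0.5, [0, 0.8, 0], 0]]'

```text
time: 29.65
eef_pos: [0.472, 0.2737, 0.0834]
ee_rot: [[0.102, 0.995, -0.002], [0.995, -0.102, 0.001], [0.001, -0.002, -1.0]]
wrist_force: [1.4, 0.0, -4.3]
grip_width: 0.0614
grasp_force: 15.0
```

Request:
play_rows --increments '[[0.5, [0, 0, 0], 0], [0.5, [0, 0, -0.5], 0], [0.5, [0, 0, -0.5], 0], [0.5, [0, 0, -0.5], 0], [0.5, [0, 0, -0.5], 0], [0.5, [0, 0, -0.3], 0], [0.5, [0, 0, 0], 0], [0.5, [0, 0, 0], 0]]'

```text
time: 30.45
eef_pos: [0.4735, 0.2711, 0.0612]
ee_rot: [[0.106, 0.994, 0.0], [0.994, -0.106, 0.0], [0.0, 0.0, -1.0]]
wrist_force: [-0.3, -0.4, -4.4]
grip_width: 0.062
grasp_force: 15.0
```

Request:
play_rows --increments '[[0.5, [0, 0, -0.4], 0], [0.5, [0, 0, -0.4], 0], [0.5, [0, 0, -0.3], 0], [0.5, [0, 0, -0.1], 0], [0.5, [0, 0, 0], 0], [0.5, [0, 0, -0.1], 0], [0.5, [0, 0, 0], 0], [0.5, [0, 0, 0], 0]]'

```text
time: 31.25
eef_pos: [0.4736, 0.271, 0.0483]
ee_rot: [[0.106, 0.994, 0.0], [0.994, -0.106, 0.0], [0.0, 0.0, -1.0]]
wrist_force: [0.1, 0.2, -4.2]
grip_width: 0.0617
grasp_force: 15.0
```

Request:
play_rows --increments '[[0.5, [0, 0, -0.07], 0], [0.5, [0, 0, 0], 0], [0.5, [0, 0, -0.06], 0], [0.5, [0, 0, 0], 0], [0.5, [0, 0, -0.05], 0], [0.5, [0, 0, 0], 0], [0.5, [0, 0, 0], 0], [0.5, [0, 0, 0], 0]]'

```text
time: 32.05
eef_pos: [0.4735, 0.271, 0.0464]
ee_rot: [[0.106, 0.994, 0.0], [0.994, -0.106, -0.0], [0.0, 0.0, -1.0]]
wrist_force: [-0.4, -0.7, -2.7]
grip_width: 0.0617
grasp_force: 15.0
```

Request:
play_rows --increments '[[0.5, [0, 0, -0.05], 0], [0.5, [0, 0, 0], 0], [0.5, [0, 0, -0.04], 0], [0.5, [0, 0, 0], 0], [0.5, [0, 0, 0], 0], [0.5, [0, 0, 0], 0], [0.5, [0, 0, 0], 0], [0.5, [0, 0, 0], 0]]'

```text
time: 32.85
eef_pos: [0.4736, 0.2711, 0.0464]
ee_rot: [[0.106, 0.994, 0.0], [0.994, -0.106, -0.001], [-0.001, 0.0, -1.0]]
wrist_force: [-3.6, -2.8, 6.4]
grip_width: 0.0617
grasp_force: 15.0
```

Request:
play_rows --increments '[[1, [0, 0, 0], 0], [1, [0, 0, 0], 0], [1, [0, 0, 0], 0], [1, [0, 0, 0.5], 0], [1, [0, 0, 2], 0], [1, [0, 0, 3], 0], [1, [0, 0, 3], 0], [1, [0, 0, 3], 0]]'

```text
time: 33.65
eef_pos: [0.4733, 0.2712, 0.1619]
ee_rot: [[0.105, 0.994, 0.0], [0.994, -0.105, 0.0], [0.0, 0.0, -1.0]]
wrist_force: [0.8, -1.1, -1.0]
grip_width: 0.0868
grasp_force: 0.0
```

Request:
play_rows --increments '[[1, [0, -2, 0.5], 0], [1, [0, -4, 0], 0], [1, [0, -4, 0], 0], [1, [0, -4, 0], 0], [1, [0, -4, 0], 0], [1, [0, -4, 0], 0], [1, [0, -2, 0], 0], [1, [0, 0, 0], 0]]'

```text
time: 34.45
eef_pos: [0.4736, 0.0273, 0.1656]
ee_rot: [[0.112, 0.994, 0.0], [0.994, -0.112, -0.002], [-0.002, 0.001, -1.0]]
wrist_force: [-0.1, 0.1, -0.1]
grip_width: 0.087
grasp_force: 0.0
```

```bash
python3 - <<'E'
from h import *
d=grab("top")
cv2.imwrite("pics/t9c.png",cv2.resize(d["img"][110:260,90:410,::-1],None,fx=2.4,fy=2.4,interpolation=cv2.INTER_CUBIC))
d=grab("scene")
cv2.imwrite("pics/s9c.png",cv2.resize(d["img"][130:310,90:420,::-1],None,fx=2.4,fy=2.4,interpolation=cv2.INTER_CUBIC))
E
```

```text
(no output)
```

View pics/t9c.png

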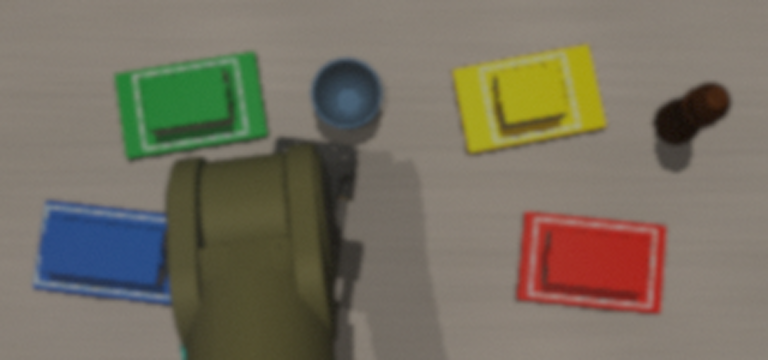

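View pics/s9c.png

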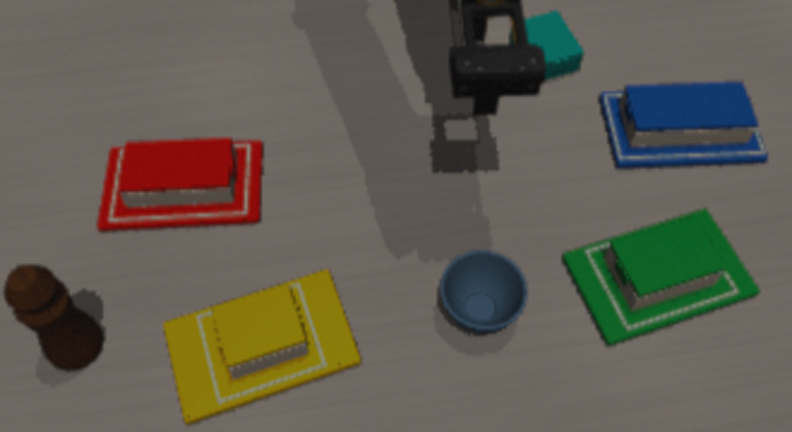

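All four tubs sit lid up inside their outlines: red (178,180), yellow (265,335), green (665,258) and blue (690,115) in the scene crop. The bowl (483,290) and mill (55,315) have not moved.

```bash
python3 -c "
from bench import manip;print(manip.job_done())"
```

```text
the job is handed in; nothing more can be done
None
```

The job is handed in: I took the stack apart from the top down and set each tub gently, lid up, inside the outline on its own colour of board, with the bowl and mill left where they were. The arm's clock read about 34.5 s of the 115 s, and the tool gave no verdict back.

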